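# Prise the snap-in cover out of the bench control box

### The job

Open the grey control box by levering with the flat screwdriver: put the blade down into the slot at the end of the cover, under the cover's edge, and prise that end up until it snaps past the two spring catches and stays sitting up on top of them; work only with the screwdriver, not with fingers on the cover. Then lay the screwdriver down flat on the table, clear of the box, and let go. Leave the other things where they are.

Things in the scene. Friction and masses are not known exactly. Their poses are not given: they have to be found in the camera images.
- control_box: Grey steel box fixed to the table, 152 (its x, -74 to 78) by 116 mm, 54 mm high; keeper strip at the -x end 56 mm. Origin in its underside; z up, x along its length to the end with the pry slot, roughly to the robot's right. Two catch housings, 64 mm high, 128 mm over both, stand at x 32 mm; from each a spring-loaded round steel nose, 7 mm thick, juts over a long side of the cover.
- slot_wall (a point): Inner top edge, mid-width, of the wall that ends the slot (the wall to lever on, 6 mm thick): x 72, y 0, z 52 mm in the box's frame, axes as the box's. The slot is open from here to the cover's edge (x 44), 24 mm wide in y, and hollow below: under the cover free down to z 25 mm for x 10 to 72.
- cover: Loose steel plate, 108 x 92 x 8 mm, about 0.15 kg, in the box's top. Origin in its underside, over the box's origin, z 46 mm when shut; axes as the box's. Tongue at -x hooked under the keeper strip. At the slot its +x edge must rise about 7 mm, against about 8 N, to pass the catches; they then spring in below and hold it about 13 mm up, unless pressed down.
- cover_lip (a point): Middle of the cover's lower +x edge, at the slot: x 44, y 0, z 0 mm in the cover's frame; z 46 mm in the box's frame when shut, about 59 mm on the catches. A 6 mm blade gets over the slot wall and under this edge only if it points at least 25 degrees down from level; 40 is easy.
- driver: Flat screwdriver, 208 mm, about 80 g, orange handle, lying on the table, tip roughly to the robot's left. Origin at the table about mid-length; -y along the blade to the tip, +y to the handle's end, z up. Handle: y 5 to 103 mm, 24 mm wide, z 1 to 28 mm. Blade: straight bar, 6 x 6 mm, y 4 to -96 mm, its middle at z 9 mm.
- driver_tip (a point): End of the blade: x 0, y -96, z 9 mm in the screwdriver's frame.
- driver_handle (a point): Good place to grip, near the front of the handle: x 0, y 35, z 14.5 mm in the screwdriver's frame.
- offcut: Wooden offcut, 40 x 74 x 21 mm, lying on the table; to be left alone.
- pine: Pine block, 68 x 105 x 34 mm, lying on the table; to be left alone.
- tape: Roll of masking tape, 102 mm across, 24 mm high, lying flat; to be left alone.
- sanding: Red-brown sanding block, 69 x 136 x 41 mm; to be left alone.
- marker: Red marker pen, 16 x 140 x 16 mm, lying on the table; to be left alone.
Mind the look-alikes: they are no part of the job. There is more than one size of the control_box; the one meant has the size given above.

How it is judged:
By the outcome, as a careful person would: the job done as asked, in the order asked, and still so for the second after the job is handed in, with the robot touching nothing.
It also fails if it takes over 45 s, if anything falls off the work surface, if the arm or the gripper's body presses on something with over 40 N, if the wrist force passes 120 N, or if a joint passes its speed limit or range.

### The arm

A 6-joint arm with a two-finger parallel gripper is mounted at the origin on a cart in front of the work surface, level with it; the furniture and walls round the work are solid. World frame = base frame: x ahead of the robot, y to its left, z up, the work surface at z = 0. Lengths are in mm, angles in degrees, forces in N, time in s.
With the tool pointing down it reaches from about 350 to 850 mm from the base axis. Payload 8.1 kg.
Tool frame: the origin (TCP) lies on the centre line of the jaws, within the pads' length; the fingertips stand 19 mm ahead of it and the grasp point (between the pads) is the TCP; z points along the fingers, y is the direction in which the jaws open and shut (so a half turn about z gives the same grasp; the last joint's range is limited). The gripper opens to 85 mm and grips with 20 to 120 N. Pads are 22 mm wide; open, the fingers measure 114 mm over their backs; the gripper's body (76 mm by 85 mm) begins 54 mm behind the grasp point. The pads swing forward as they close: fully open they stand 13 mm farther back than shut.
Start: joints at [62.487, 7.471, 85.268, -0, 87.261, -4.893], TCP at [230.754, 553.858, 250.292] pointing down, gripper open.
Joint ranges: [-169.43, 169.43], [-51.17, 129.36], [1.28, 143.12], [-76.62, 256.62], [0, 156.53], [-152.29, 152.29]. Speed limits (degrees/s): [136.94, 136.94, 159.86, 180, 180, 180].

### API

Orientations are given as [roll, pitch, yaw] about the fixed x, y, z axes, in that order (R = Rz(yaw) Ry(pitch) Rx(roll)).
In Python, from bench import r, viewer gives the robot as it stands.
- The arm moves only by the tool carry_out, never from a script. Its argument "commands" is a list that holds one entry, the list of rows, each a list of 7 numbers: the finger opening in mm, from 0 to 85.4, then the shift along the tool's x, y, z in mm, then the turn, a rotation vector about the tool's x, y, z in degrees. A call has 1 to 5 rows; each row is the pose to reach, as a shift and turn from the pose commanded when the call began, along the tool's axes at that moment; what a row does not reach only later rows make up. A row lasts 1/8 s, in which the tool goes at most 62.5 mm and 10.7 degrees, less where a joint would pass 70% of its speed; a pose out of reach is approached as far as the arm can. A call with a gripper value outside its range is refused whole. The fingers move at their own pace and stop on an object; "grip_force" is the grip in N (left out, the last holds). Time passes only in rows, so rows that repeat a pose let the fingers close. It gives the time, the measured TCP pose, the force and the opening at its end, in the units of the state.
- r.sense(): the state, without advancing time (a new reading comes with each control period).
- viewer.snapshot(name): name is "scene" or "top"; returns the picture (420x560x3 uint8, red, green, blue); there is no depth.
- viewer.calibration(name): a dict with "camera_matrix" (3x3 intrinsics, pixels), "rvec" (rotation vector, rad) and "tvec" (3), from world to camera coordinates, as OpenCV has them. Camera axes: x right, y down, z forward; pixel columns grow to the right and rows downward; lengths in mm; the calibration is good to about 2 mm. A picture is of the moment at which its call begins. calibration takes no time and is no camera call.
- r.hand_in(): hands the job in, once; it reports no verdict.
The state is a dict: "time": time; "joint_pos": joint angles; "qd": joint speeds; "joint_efforts": joint torques, N m; "tool_pos": TCP position; "tcp_rot": TCP orientation; "ft_force": force on the tool from outside, world axes, zero at the start; "wrist_torque": the same for the moment, N m; "finger_gap": finger opening in mm.
Only numpy, scipy, OpenCV 4.12 (cv2) and the standard library are available. Lean on these libraries where they do the work, as an engineer would, in place of code of your own. Each camera call takes 0.05 s, during which the arm holds its last target. There are 200 camera calls.

## Working session

There is one attempt and no reset: what is moved stays moved. The work goes in short steps, Python scripts to look and compute and a tool call to move; the robot and the scene stay as the last step left them, time stands still between calls to the robot, and variables do not carry over. Pictures are saved under pics/ and viewed, about 8 in all and at most 12, crops included, and the job is handed in when it is done.

Besides the shell and the picture viewer there is one more tool, called after "Call:" by a JSON object that holds its "method" and its "body", one argument or row to a line. carry_out: Moves the arm, as the interface text tells. Its arguments: {"type":"object","properties":{"commands":{"type":"array","items":{"type":"array","items":{"type":"array","items":{"type":"number"}}}},"grip_force":{"type":"number"}},"required":["commands"]}

```bash
ls; mkdir -p pics
python3 - <<'E'
from bench import r, viewer
import cv2
for n in("scene","top"):
    im=viewer.snapshot(n); cv2.imwrite(f"pics/{n}0.png",im[:,:,::-1])
    c=viewer.calibration(n);print(n,c)
print(r.sense())
E
```

```text
pics
scene {'camera_matrix': array([[443.58796365,   0.        , 282.78508961],
       [  0.        , 443.58796365, 202.48142486],
       [  0.        ,   0.        ,   1.        ]]), 'rvec': array([ 2.12869728, -1.19407068,  0.46886885]), 'tvec': array([-267.08913192,  419.33819497, 1010.74794197])}
top {'camera_matrix': array([[387.96070244,   0.        , 280.92280834],
       [  0.        , 387.96070244, 209.16269833],
       [  0.        ,   0.        ,   1.        ]]), 'rvec': array([ 2.17900728, -2.15258819,  0.08645005]), 'tvec': array([  37.2341606 ,  587.59587191, 1022.15733265])}
{'time': 0.1, 'joint_pos': array([ 6.24891903e+01,  7.51191832e+00,  8.53238476e+01,  4.89179610e-04,
        8.72623669e+01, -4.89317294e+00]), 'qd': array([ 0.03419538, -0.07101275, -0.12617508,  0.01765489, -0.04110481,
       -0.03928172]), 'joint_efforts': array([ 1.51148568e-03, -5.70949173e+01, -5.01944375e+01, -7.24331426e-05,
        8.02364491e-03,  9.64017568e-05]), 'tool_pos': array([230.50585095, 553.44278518, 249.32971311]), 'tcp_rot': array([-1.79902266e+02, -8.85735116e-03,  1.57382332e+02]), 'ft_force': array([-0.23495386,  0.44276896, -0.65982267]), 'wrist_torque': array([ 0.0465597 , -0.03816815, -0.00294361]), 'finger_gap': 85.37808370126656}
```

View pics/scene0.png

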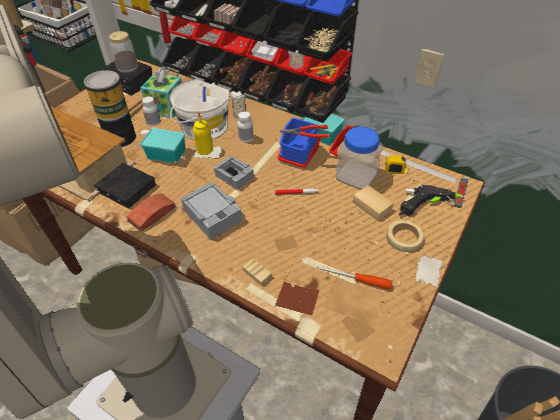

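View pics/top0.png

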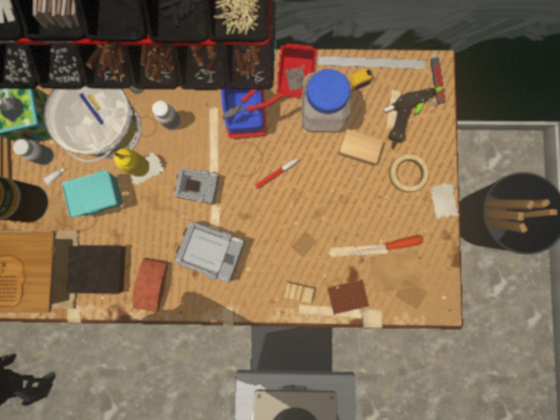

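Two grey boxes are visible in the top view: a small one at (197,186) and a larger one at (210,250). The scene view has them at (233,172) and (212,210). The screwdriver is at about (380,248) in top, and its tip looks to be on a masking-tape strip. I'll enlarge these to confirm.

Run:
```python
import cv2,numpy as np
s=cv2.imread("pics/scene0.png");t=cv2.imread("pics/top0.png")
def c(im,x,y,w,h,W=400,H=300):
    o=cv2.resize(im[y:y+h,x:x+w],(W,H),interpolation=cv2.INTER_CUBIC)
    for i in range(0,w,10): cv2.line(o,(i*W//w,0),(i*W//w,4 if (x+i)%50 else 12),(0,255,0),1)
    for i in range(0,h,10): cv2.line(o,(0,i*H//h),(4 if (y+i)%50 else 12,i*H//h),(0,255,0),1)
    return o
a=np.vstack([np.hstack([c(t,170,210,80,80,400,400),c(s,170,170,80,80,400,400)]),np.hstack([c(t,320,225,120,60,400,200),c(s,300,250,110,55,400,200)])])
cv2.imwrite("pics/crop1.png",a)
```

```text
(no output)
```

View pics/crop1.png

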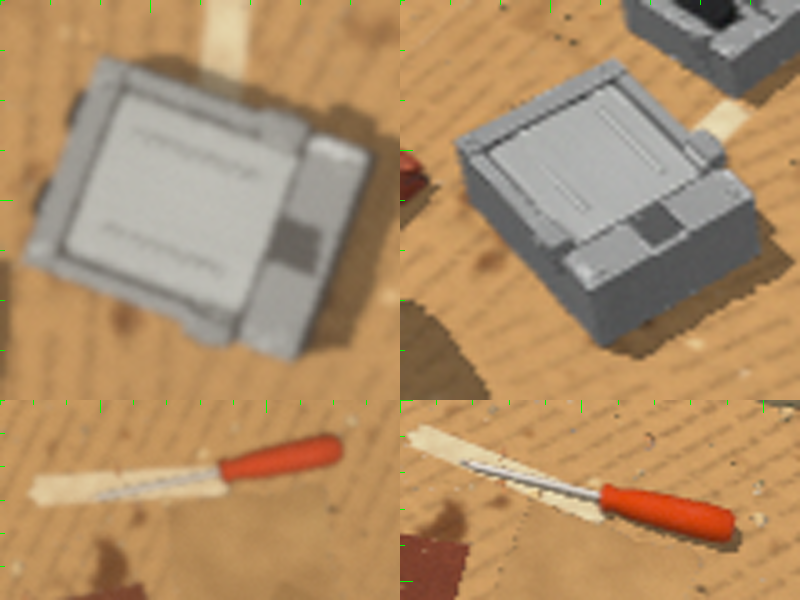

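```bash
cat > h.py <<'E'
import cv2,numpy as np
from bench import r,viewer
from scipy.optimize import least_squares
from scipy.spatial.transform import Rotation as Ro
C={n:viewer.calibration(n) for n in("scene","top")}
def proj(n,P):
    c=C[n];return cv2.projectPoints(np.float64(P).reshape(-1,1,3),c["rvec"],c["tvec"],c["camera_matrix"],None)[0][:,0]
def place(p,P): # p=x,y,z,yaw(deg)
    return Ro.from_euler('z',p[3],degrees=True).apply(P)+p[:3]
def fit(P,pix,p0):
    f=lambda p:np.concatenate([(proj(n,place(p,P))-pix[n])[~np.isnan(pix[n]).any(1)].ravel() for n in pix])
    s=least_squares(f,p0,loss='soft_l1');return s.x,f(s.x).reshape(-1,2).round(1)
E
python3 - <<'E'
from h import *
P=[(-74,58,56),(-74,-58,56),(78,58,54),(78,-58,54),(44,12,54),(72,12,52),(72,-12,52),(44,-12,54)]
P=np.float64(P)
T=np.float64([(103,60),(27,262),(372,152),(297,357),(282,218),(322,232),(312,272),(268,258)])/5+[170,210]
S=(np.float64([(617,62),(458,143),(757,195),(600,290),(655,200),(685,222),(665,247),(635,222)])-[400,0])/5+[170,170]
print(fit(P,{"top":T,"scene":S},[400,150,0,-70]))
D=np.float64([(0,-96,9),(0,5,14),(0,103,14)])
T=(np.float64([(97,497),(220,472),(342,447)])-[0,400])*.3+[320,225]
S=(np.float64([(463,463),(603,497),(735,525)])-400)*.275+[300,250]
print(fit(D,{"top":T,"scene":S},[450,-250,0,-90]))
E
```

```text
(array([ 472.11428106,  230.8936962 ,   -3.32057673, -108.57785938]), array([[-0. , -1. ],
       [-0.3,  0.3],
       [ 0.3, -0.4],
       [ 0.2,  0.8],
       [ 0.2, -1.3],
       [ 2.3, -0.5],
       [ 1.1,  0.1],
       [-0.2, -0.6],
       [-0.7, -1.1],
       [-0.9, -0.1],
       [-0. ,  0.1],
       [-1.5,  0.4],
       [ 1. , -0. ],
       [ 0.5,  1.5],
       [-2.2,  0.4],
       [-1.7, -0.5]]))
(array([ 488.78030867, -238.03619914,   -1.77788902, -166.82671445]), array([[ 0.7,  0.5],
       [ 0.4, -0. ],
       [-1. , -0.3],
       [ 1.7, -0.2],
       [-0.6, -1. ],
       [-0.6,  1. ]]))
```

The larger box fits the 152 × 116 mm model to about 1 px, so it is the control box. The screwdriver fit is consistent too. Next I'll work out the move to above the handle.

```bash
cat >> h.py <<'E'
def pose():
    s=r.sense();return np.array(s["tool_pos"]),Ro.from_euler('xyz',s["tcp_rot"],degrees=True),s
def tool(head,a):  # tool x along blade, heading deg, a deg below level
    return Ro.from_euler('zy',[0,0])*Ro.from_euler('z',head,degrees=True)*Ro.from_euler('y',a,degrees=True)*Ro.from_euler('x',180,degrees=True)
def delta(p1,R1):
    p,R,s=pose();d=R.inv().apply(np.array(p1)-p);w=(R.inv()*R1).as_rotvec(degrees=True)
    print("t",round(s["time"],2),"shift",d.round(1),"turn",w.round(1),"rows",round(max(np.linalg.norm(d)/62.5,np.linalg.norm(w)/10.7),1),"gap",round(s["finger_gap"],1))
E
python3 - <<'E'
from h import *
print(tool(103.2,40).apply(np.eye(3)).round(2))
delta([496.8,-272,150],tool(103.2,0))
E
```

```text
[[-0.17  0.75 -0.64]
 [ 0.97  0.23  0.  ]
 [ 0.15 -0.63 -0.77]]
t 0.1 shift [-563.3 -659.4  100.4] turn [-0.1  0.  54.2] rows 14.0 gap 85.4
```

Call:
{"method": "carry_out", "body": {
  "commands": [
    [[85,-40,-47,6,0,0,0],[85,-80,-94,12,0,0,0],[85,-120,-141,18,0,0,0],[85,-160,-188,24,0,0,0],[85,-200,-235,30,0,0,0]]
  ]
}}

```text
time: 0.72
tool_pos: [325.0, 258.1, 219.8]
tcp_rot: [-180.0, 0.0, 157.4]
ft_force: [1.3, -0.3, 1.5]
finger_gap: 85.2
```

Call:
{"method": "carry_out", "body": {
  "commands": [
    [[85,-40,-47,6,0,0,2],[85,-80,-94,12,0,0,4],[85,-120,-141,18,0,0,6],[85,-160,-188,24,0,0,8],[85,-200,-235,30,0,0,10]]
  ]
}}

```text
time: 1.35
tool_pos: [419.3, -35.9, 190.1]
tcp_rot: [180.0, 0.0, 147.3]
ft_force: [0.8, 0.9, -0.2]
finger_gap: 84.9
```

Run:
```python
from h import *
delta([496.8,-272,120],tool(103.2,0))
```

```text
t 1.35 shift [-192.7 -156.9   70.1] turn [ 0.   0.  44.1] rows 4.1 gap 84.9
```

Call:
{"method": "carry_out", "body": {
  "commands": [
    [[85,-40,-32,10,0,0,9],[85,-80,-65,25,0,0,18],[85,-120,-98,40,0,0,27],[85,-160,-130,55,0,0,36],[85,-193,-157,70,0,0,44]]
  ]
}}

```text
time: 1.98
tool_pos: [497.2, -272.0, 119.3]
tcp_rot: [-180.0, -0.0, 103.1]
ft_force: [1.2, 0.7, 1.2]
finger_gap: 85.0
```

Run:
```python
from h import *
delta([496.8,-272,22],tool(103.2,0))
s=viewer.snapshot("scene")[:,:,::-1];t=viewer.snapshot("top")[:,:,::-1]
c=lambda i,x,y:cv2.resize(i[y:y+75,x:x+100],(640,300) if 0 else (400,300),interpolation=cv2.INTER_CUBIC)
o=np.hstack([c(t,340,205),c(s,310,235)]);cv2.imwrite("pics/g1.png",o)
```

```text
t 1.98 shift [ 0.  -0.3 97.3] turn [-0.  -0.  -0.1] rows 1.6 gap 85.0
```

View pics/g1.png

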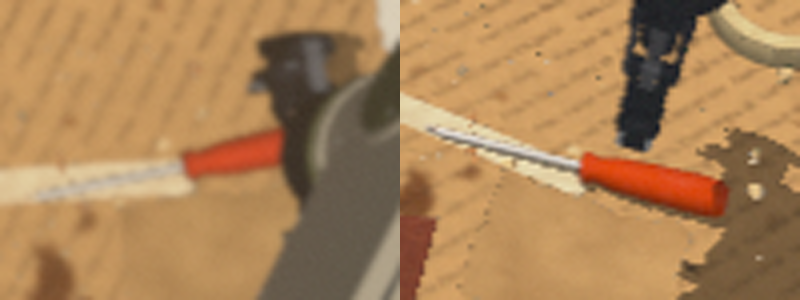

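The view shows the open jaws straddling the handle crosswise just behind its front: finger at crop (295,70) in top and (635,140) in scene. The position looks right, so I'll go down and grip.

Call:
{"method": "carry_out", "body": {
  "commands": [
    [[85,0,0,50,0,0,0],[75,0,0,90,0,0,0],[60,0,0,97,0,0,0],[20,0,0,97,0,0,0],[15,0,0,97,0,0,0]]
  ],
  "grip_force": 60
}}

```text
time: 2.7
tool_pos: [498.6, -270.9, 25.7]
tcp_rot: [179.9, 0.1, 103.4]
ft_force: [-2.3, -0.6, 2.3]
finger_gap: 24.5
```

Call:
{"method": "carry_out", "body": {
  "commands": [
    [[10,0,0,0,0,0,0],[10,0,0,0,0,0,0],[10,0,0,0,0,0,0],[10,0,0,0,0,0,0]]
  ],
  "grip_force": 80
}}

```text
time: 3.2
tool_pos: [498.9, -271.1, 26.0]
tcp_rot: [179.8, 0.2, 103.4]
ft_force: [-0.7, 0.9, 7.5]
finger_gap: 22.5
```

Call:
{"method": "carry_out", "body": {
  "commands": [
    [[10,0,0,-40,0,0,0],[10,0,0,-90,0,0,0],[10,0,0,-150,0,0,0]]
  ]
}}

```text
time: 3.58
tool_pos: [496.6, -269.8, 174.9]
tcp_rot: [-180.0, -0.0, 103.4]
ft_force: [2.4, -1.2, -2.0]
finger_gap: 22.0
```

```bash
cat >> h.py <<'E'
B=[472.1,230.9,0,-108.6]; H=71.4
GL=131.; DZ=5. # tip ahead of TCP along tool x; blade middle offset along tool z
DY=0.
def tcp_for(lx,lz,a,L,clear=0): # blade underside rests at box (lx,0,lz) (+clear), blade end L beyond it
    R=tool(H,a);f=place(B,np.array([[lx,0,lz]]))[0]
    return f+R.apply([L-GL,-DY,-DZ-3-clear]),R
E
python3 - <<'E'
from h import *
print(pose()[0])
p,R=tcp_for(72,52,35,-25,8);print(p);delta(p,R)
E
```

```text
[ 496.60161555 -269.75983702  174.90814825]
[411.30300787  50.24539334 154.58435678]
t 3.58 shift [331.   -8.9  20.5] turn [  9.7 -34.1  31. ] rows 5.3 gap 22.0
```

Call:
{"method": "carry_out", "body": {
  "commands": [
    [[10,60,-2,0,1.5,-5,5],[10,115,-4,0,3,-11,10],[10,170,-6,0,4.5,-17,15],[10,225,-8,0,6,-22,20],[10,270,-9,0,7.5,-27,25]]
  ]
}}

```text
time: 4.2
tool_pos: [425.8, -7.5, 175.1]
tcp_rot: [-178.9, 27.9, 78.0]
ft_force: [0.1, -0.7, -0.9]
finger_gap: 22.4
```

```bash
sed -i 's/DZ=5\./DZ=17./' h.py
python3 - <<'E'
from h import *
p,R=tcp_for(72,52,35,-20,10);print(p);delta(p,R)
E
```

```text
[415.17065434  61.73787228 163.18460322]
t 4.2 shift [ 63.5 -25.2 -19.6] turn [ 2.3 -7.1  5.7] rows 1.1 gap 22.4
```

Call:
{"method": "carry_out", "body": {
  "commands": [
    [[10,32,-12,-10,1,-3.5,3],[10,63,-25,-20,2.3,-7.1,5.7],[10,63,-25,-20,2.3,-7.1,5.7]]
  ]
}}

```text
time: 4.58
tool_pos: [415.0, 61.8, 161.6]
tcp_rot: [-179.6, 35.0, 71.9]
ft_force: [0.6, -0.2, -0.4]
finger_gap: 22.5
```

```bash
cat >> h.py <<'E'
def look(name,gr=10):
    im={n:np.ascontiguousarray(viewer.snapshot(n)[:,:,::-1]) for n in("top","scene")}
    o=[]
    for n,x,y in(("top",185,215),("scene",190,165)):
        k=cv2.resize(im[n][y:y+75,x:x+100],(800,600) if 0 else (400,300),interpolation=cv2.INTER_CUBIC);o.append(cv2.resize(im[n][y:y+100,x:x+66],(396,600),interpolation=cv2.INTER_CUBIC))
    cv2.imwrite(name,np.hstack(o))
E
python3 - <<'E'
from h import *
look("pics/l1.png")
p,R,s=pose();print(p,s["tcp_rot"])
tip=p+R.apply([GL,0,DZ]);f=place(B,np.array([[72,12,52],[72,-12,52],[44,12,54],[44,-12,54]]))
for n,o in(("top",[185,215]),("scene",[190,165])): print(n,((proj(n,np.vstack([tip,p+R.apply([40,0,DZ]),f]))-o)*6).round().tolist())
E
```

```text
[415.69326749  59.77145377 162.64913412] [-179.67699495   34.9075908    71.78572963]
top [[316.0, 281.0], [474.0, 347.0], [309.0, 245.0], [290.0, 298.0], [248.0, 224.0], [229.0, 276.0]]
scene [[213.0, 295.0], [298.0, 312.0], [224.0, 301.0], [184.0, 325.0], [191.0, 265.0], [151.0, 289.0]]
```

View pics/l1.png

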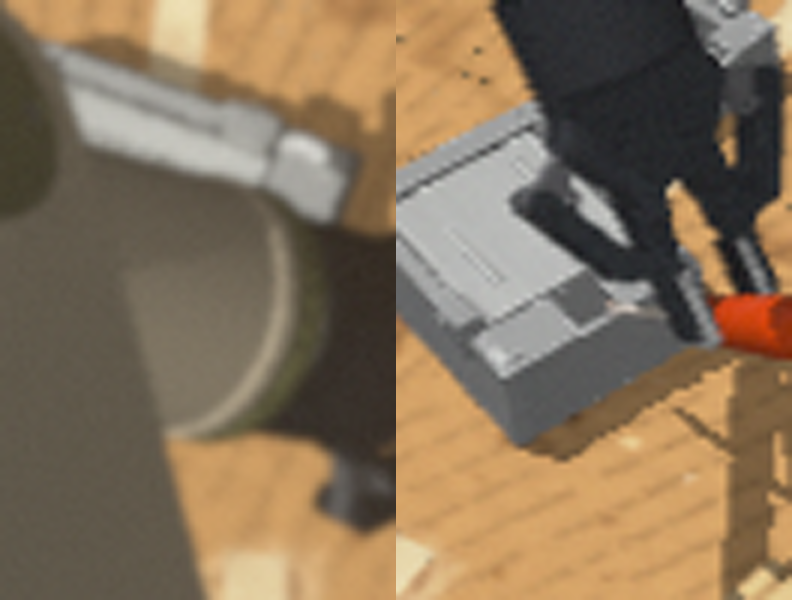

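The wrist hides the slot in the top view. In the scene view the tip is at crop (613,305), just over the slot (dark, centred at 585,297). That is within about 3 mm of the prediction. I'll slide it in at 35°.

Run:
```python
from h import *
for L,c in((-5,5),(45,4)):
  p,R=tcp_for(72,52,35,L,c);delta(p,R)
```

```text
t 4.67 shift [16.1 -1.   3.6] turn [-0.1 -0.1  0.3] rows 0.3 gap 22.4
t 4.67 shift [66.1 -0.7  4.7] turn [-0.1 -0.1  0.3] rows 1.1 gap 22.4
```

Call:
{"method": "carry_out", "body": {
  "commands": [
    [[10,10,-1,3,0,0,0],[10,20,-1,4.5,0,0,0],[10,28,-1,4.5,0,0,0],[10,36,-1,4.5,0,0,0],[10,44,-1,4.5,0,0,0]]
  ]
}}

```text
time: 5.3
tool_pos: [425.0, 92.0, 133.0]
tcp_rot: [-179.6, 35.0, 71.7]
ft_force: [0.1, -0.7, -0.8]
finger_gap: 22.3
```

Call:
{"method": "carry_out", "body": {
  "commands": [
    [[10,6,0,0,0,0,0],[10,12,0,0,0,0,0],[10,17,0,0,0,0,0],[10,22,0,0,0,0,0],[10,22,0,0,0,0,0]]
  ]
}}

```text
time: 5.92
tool_pos: [430.4, 108.8, 120.5]
tcp_rot: [-179.6, 35.0, 71.7]
ft_force: [-0.2, -0.3, -0.5]
finger_gap: 22.1
```

Run:
```python
from h import *
look("pics/l2.png")
p,R,s=pose();print(p,s["tcp_rot"],s["ft_force"],s["wrist_torque"])
p1,R1=tcp_for(72,52,35,45,0);delta(p1,R1)
```

```text
[430.46497281 108.64372256 120.72738194] [-179.6457381    34.96465892   71.69857385] [-0.69550375 -0.85227031 -0.70651518] [ 0.37375084 -0.12993139 -0.01914477]
t 6.03 shift [0.2 0.5 3.5] turn [-0.2 -0.   0.2] rows 0.1 gap 22.3
```

View pics/l2.png

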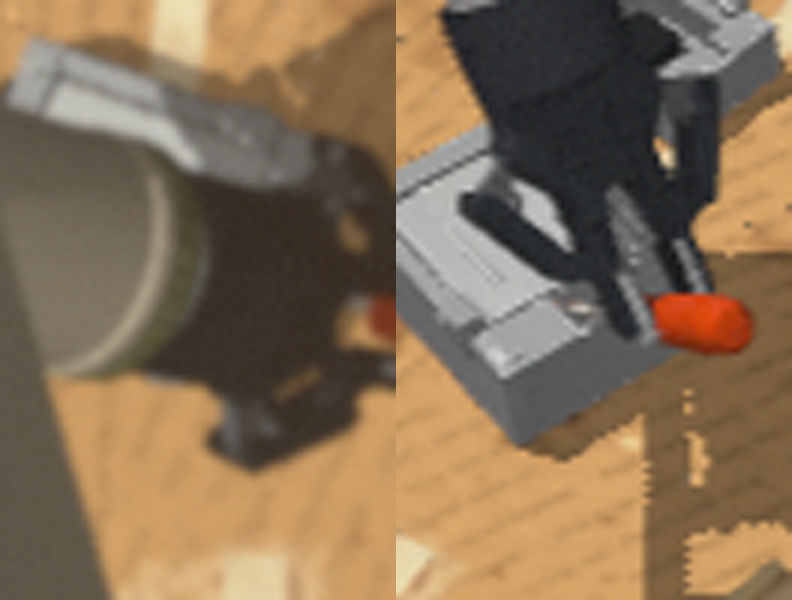

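The blade goes into the slot near its middle, at crop (585,308), and nothing is pressing. Next I'll level onto the wall edge and prise in stages.

Run:
```python
from h import *
for a,L,c in((30,47,1),(25,48,0),(18,48,0),(12,48,0),(6,48,-.5)):
  p1,R1=tcp_for(72,52,a,L,c);print(a,p1.round(0));delta(p1,R1)
```

```text
30 [429. 104. 112.]
t 6.03 shift [0.7 0.5 9.9] turn [-0.2  5.   0.2] rows 0.5 gap 22.3
25 [428.  99. 105.]
t 6.03 shift [ 1.   0.5 18.2] turn [-0.2 10.   0.2] rows 0.9 gap 22.3
18 [426.  94.  97.]
t 6.03 shift [ 1.   0.6 28.7] turn [-0.2 17.   0.2] rows 1.6 gap 22.3
12 [425.  90.  89.]
t 6.03 shift [ 2.   0.6 37.5] turn [-0.2 23.   0.2] rows 2.1 gap 22.3
6 [423.  86.  80.]
t 6.03 shift [ 4.2  0.6 46.7] turn [-0.2 29.   0.2] rows 2.7 gap 22.3
```

Call:
{"method": "carry_out", "body": {
  "commands": [
    [[10,0.5,0.5,5,0,2.5,0],[10,0.7,0.5,10,0,5,0],[10,1,0.5,14,0,7.5,0],[10,1,0.5,18,0,10,0],[10,1,0.5,18,0,10,0]]
  ],
  "grip_force": 110
}}

```text
time: 6.65
tool_pos: [428.0, 99.2, 105.8]
tcp_rot: [-179.7, 24.8, 71.5]
ft_force: [-0.2, 1.6, 1.8]
finger_gap: 22.2
```

Run:
```python
from h import *
for a,L,c in((18,48,0),(12,48,0),(6,48,-.5)):
  p1,R1=tcp_for(72,52,a,L,c);delta(p1,R1)
```

```text
t 6.65 shift [-1.5 -0.2 10.8] turn [-0.2  6.8  0.1] rows 0.6 gap 22.2
t 6.65 shift [-2.1 -0.1 19.7] turn [-0.2 12.8  0.1] rows 1.2 gap 22.2
t 6.65 shift [-1.6 -0.1 29.1] turn [-0.2 18.8  0.1] rows 1.8 gap 22.2
```

Call:
{"method": "carry_out", "body": {
  "commands": [
    [[10,-0.7,0,5,0,3.4,0],[10,-1.5,0,11,0,6.8,0],[10,-1.8,0,15,0,10,0],[10,-2,0,20,0,12.8,0],[10,-2,0,20,0,12.8,0]]
  ]
}}

```text
time: 7.28
tool_pos: [425.0, 90.0, 88.7]
tcp_rot: [-179.8, 12.0, 71.5]
ft_force: [-1.4, 2.3, 5.2]
finger_gap: 21.7
```

Run:
```python
from h import *
for a,L,c in((8,48,0),(4,48,-.5),(0,48,-.5)):
  p1,R1=tcp_for(72,52,a,L,c);delta(p1,R1)
```

```text
t 7.28 shift [-1.6 -0.3  5.8] turn [-0.2  4.   0.1] rows 0.4 gap 21.7
t 7.28 shift [-2.4 -0.3 12.2] turn [-0.2  8.   0.1] rows 0.8 gap 21.7
t 7.28 shift [-2.7 -0.3 18.1] turn [-0.2 12.   0.1] rows 1.1 gap 21.7
```

Call:
{"method": "carry_out", "body": {
  "commands": [
    [[10,-0.8,0,3,0,2,0],[10,-1.6,0,6,0,4,0],[10,-2,0,9,0,6,0],[10,-2.4,0,12,0,8,0],[10,-2.4,0,12,0,8,0]]
  ]
}}

```text
time: 7.9
tool_pos: [423.6, 85.5, 77.5]
tcp_rot: [-179.8, 4.1, 71.5]
ft_force: [-0.1, 1.8, 6.4]
finger_gap: 21.8
```

Run:
```python
from h import *
look("pics/l3.png")
p,R,s=pose();print(p,s["tcp_rot"],s["ft_force"],s["wrist_torque"])
```

```text
[423.60789306  85.54917473  77.62174899] [-179.77410481    4.09345319   71.48990002] [0.09307078 0.68124996 5.55565411] [ 0.72772653 -0.14646291  0.02887937]
```

View pics/l3.png

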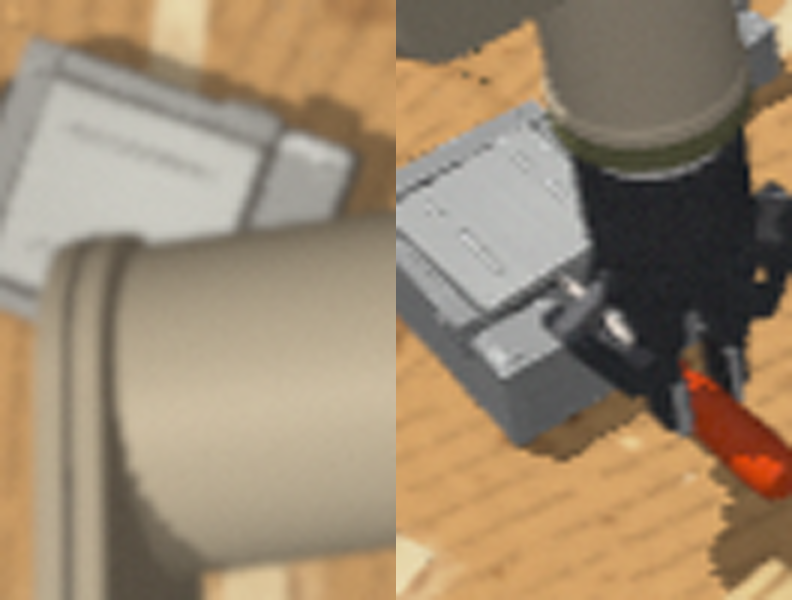

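The scene view shows the cover's slot end lifted, with its front edge face visible around crop (530,285). There is still about 5.5 N on the blade, so it may not have snapped. I'll lever further.

Run:
```python
from h import *
for a,L,c in((0,48,-.5),(-4,48,-.5)):
  p1,R1=tcp_for(72,52,a,L,c);delta(p1,R1)
```

```text
t 8.0 shift [-1.3 -0.4  6.2] turn [-0.2  4.1  0.1] rows 0.4 gap 22.0
t 8.0 shift [-2.1 -0.4 12.1] turn [-0.2  8.1  0.1] rows 0.8 gap 22.0
```

Call:
{"method": "carry_out", "body": {
  "commands": [
    [[10,-0.6,0,3,0,2,0],[10,-1.3,0,6,0,4,0],[10,-1.7,0,9,0,6,0],[10,-2.1,0,12,0,8,0],[10,-2.1,0,12,0,8,0]]
  ]
}}

```text
time: 8.62
tool_pos: [422.8, 82.5, 65.9]
tcp_rot: [-179.8, -3.9, 71.4]
ft_force: [-1.4, 0.1, 7.0]
finger_gap: 21.3
```

```bash
cat >> h.py <<'E'
def look2(name):
    im=viewer.snapshot("scene")[:,:,::-1][150:250,160:294]
    cv2.imwrite(name,cv2.resize(im,(800,597),interpolation=cv2.INTER_CUBIC))
E
python3 - <<'E'
from h import *
look2("pics/l4.png")
p,R,s=pose();print(p,s["tcp_rot"],s["ft_force"],s["wrist_torque"])
k=800/134
f=lambda P:((proj("scene",place([472.1,230.9,-2,-108.6],np.float64(P)))-[160,150])*k).round().tolist()
def cov(th): # cover top corners, hinged at x=-64,z=46
    c,s_=np.cos(np.radians(th)),np.sin(np.radians(th));return [(-64+108*c-8*s_,y,46+108*s_+8*c) for y in(46,-46)]+[(-64+108*c,y,46+108*s_) for y in(46,-46)]
for th in(0,3.7,7): print(th,f(cov(th)))
print(f(place([0,0,0,0],np.float64([(32,-64,64),(32,64,64)]))))
E
```

```text
[422.78292029  82.52317765  65.99122984] [-179.78903058   -3.91025992   71.43787248] [-1.2817795  -0.09318155  6.60054347] [ 0.67787027 -0.12984211  0.06320546]
0 [[426.0, 324.0], [271.0, 413.0], [427.0, 335.0], [273.0, 424.0]]
3.7 [[424.0, 314.0], [269.0, 403.0], [426.0, 325.0], [271.0, 414.0]]
7 [[422.0, 304.0], [266.0, 393.0], [424.0, 316.0], [269.0, 405.0]]
[[224.0, 403.0], [440.0, 280.0]]
```

View pics/l4.png

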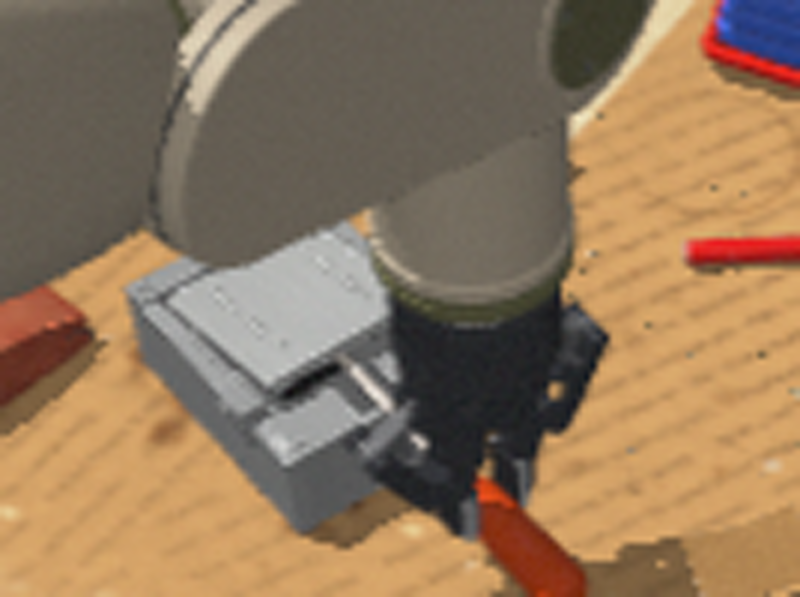

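The cover's near top corner is at crop (268,390), which matches a 7° tilt or about 13 mm of rise. A dark gap shows under the edge. I'll ease the blade back down while it stays inserted and check that the cover holds.

Run:
```python
from h import *
for a,L,c in((3,48,0),(10,48,0.5)):
  p1,R1=tcp_for(72,52,a,L,c);delta(p1,R1)
```

```text
t 8.68 shift [  3.2  -0.6 -10.1] turn [-0.2 -6.9  0.1] rows 0.6 gap 21.9
t 8.68 shift [  7.6  -0.7 -20.1] turn [ -0.2 -13.9   0.1] rows 1.3 gap 21.9
```

Call:
{"method": "carry_out", "body": {
  "commands": [
    [[10,1.5,0,-5,0,-3.5,0],[10,3,0,-10,0,-7,0],[10,5,0,-15,0,-10.5,0],[10,7.5,0,-20,0,-14,0],[10,7.5,0,-20,0,-14,0]]
  ]
}}

```text
time: 9.3
tool_pos: [424.9, 89.0, 86.3]
tcp_rot: [-179.8, 10.2, 71.6]
ft_force: [0.7, -1.4, 4.8]
finger_gap: 21.6
```

Run:
```python
from h import *
look2("pics/l5.png")
p,R,s=pose();print(p,s["tcp_rot"],s["ft_force"],s["wrist_torque"])
```

```text
[424.81035073  88.85865443  86.05840775] [-179.78187872   10.12906712   71.60767657] [1.86382054 0.09633535 5.53008542] [ 0.50783602 -0.3857864  -0.10003277]
```

View pics/l5.png

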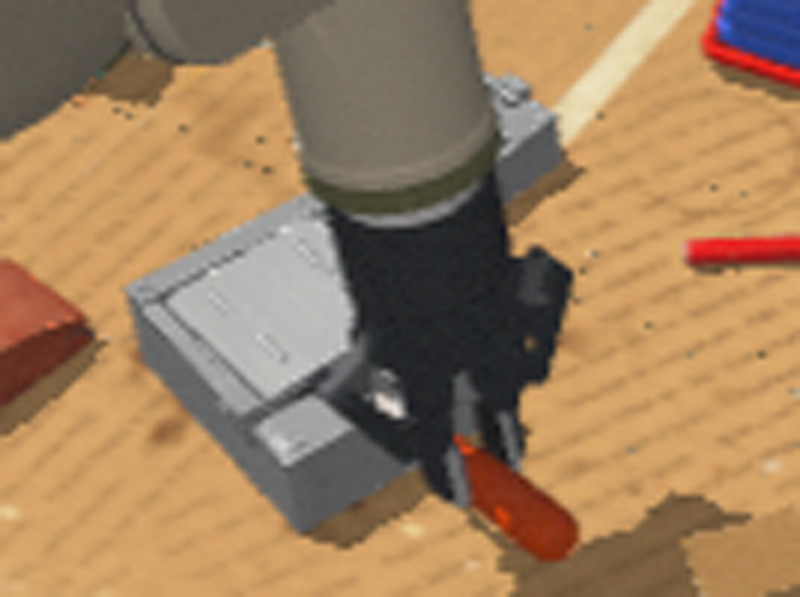

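At crop (268,402) the cover has sunk back with the blade, and 5.5 N is still on it, so it has not snapped. I'll quantify the actual rise against the shut picture by template matching.

Run:
```python
import cv2,numpy as np
a=cv2.imread("pics/scene0.png")[150:250,160:294];a=cv2.resize(a,(800,597),interpolation=cv2.INTER_CUBIC)
b4=cv2.imread("pics/l4.png");b5=cv2.imread("pics/l5.png")
for nm,(x,y,w,h) in {"nearcorner":(235,350,75,75),"groove":(235,315,65,50),"keeper(fixed)":(110,270,60,60),"deck(fixed)":(250,430,70,60)}.items():
    for n,b in(("l4",b4),("l5",b5)):
        t=a[y:y+h,x:x+w] 
        m=cv2.matchTemplate(b[y-30:y+h+30,x-30:x+w+30],t,cv2.TM_CCOEFF_NORMED);_,s,_,l=cv2.minMaxLoc(m);print(nm,n,round(s,2),l[0]-30,l[1]-30)
i=np.vstack([q[300:470,150:480] for q in(a,b5,b4)]);cv2.imwrite("pics/cmp.png",i)
```

```text
nearcorner l4 0.56 30 -28
nearcorner l5 0.68 -30 7
groove l4 0.58 -13 -30
groove l5 0.65 5 -6
keeper(fixed) l4 1.0 0 0
keeper(fixed) l5 1.0 0 0
deck(fixed) l4 1.0 0 0
deck(fixed) l5 1.0 0 0
```

View pics/cmp.png

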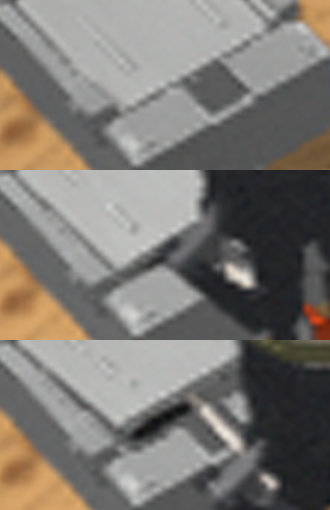

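Relative to the shut picture (top panel), the lift was about 12–14 mm at the near corner at −4°, and it came back to about 4 mm. The catches hadn't engaged, or only just, so I'll lever further than before.

Run:
```python
from h import *
for a,L,c in((3,49,0),(-4,49,-.5),(-8,49,-1),(-12,49,-1)):
  p1,R1=tcp_for(72,52,a,L,c);print(a,p1.round());delta(p1,R1)
# blade line in l4 for in-grip slip
p=np.array([422.8,82.5,66.0]);R=tool(71.4,-3.9)
for d in(0,8,16):
  for DZ in (17,20):
    Q=Ro.from_euler('y',-d,degrees=True)
    pts=[p+R.apply(Q.apply([u,0,DZ])) for u in(90,50)]
    print(d,DZ,((proj("scene",pts)-[160,150])*5.97).round().tolist())
```

```text
3 [423.  86.  76.]
t 9.35 shift [-1.4 -0.5 10.2] turn [-0.2  7.1  0.2] rows 0.7 gap 21.6
-4 [423.  84.  66.]
t 9.35 shift [-1.8 -0.4 21. ] turn [-0.2 14.1  0.2] rows 1.3 gap 21.6
-8 [422.  83.  59.]
t 9.35 shift [-1.4 -0.4 27.3] turn [-0.2 18.1  0.2] rows 1.7 gap 21.6
-12 [422.  83.  54.]
t 9.35 shift [-0.6 -0.4 33.2] turn [-0.2 22.1  0.2] rows 2.1 gap 21.6
0 17 [[375.0, 388.0], [423.0, 439.0]]
0 20 [[375.0, 392.0], [423.0, 443.0]]
8 17 [[380.0, 408.0], [427.0, 451.0]]
8 20 [[381.0, 412.0], [428.0, 456.0]]
16 17 [[388.0, 429.0], [432.0, 464.0]]
16 20 [[389.0, 433.0], [433.0, 469.0]]
```

The blade line in the last lifted picture matches the model, so it has not slipped in the grip. I'll lever to about −8°, then −12°.

Call:
{"method": "carry_out", "body": {
  "commands": [
    [[10,-1,0,7,0,4.7,0],[10,-1.6,0,14,0,9.4,0],[10,-1.8,0,21,0,14,0],[10,-1.4,0,27,0,18,0],[10,-1.4,0,27,0,18,0]]
  ]
}}

```text
time: 9.98
tool_pos: [422.2, 82.2, 59.6]
tcp_rot: [-179.7, -8.0, 71.3]
ft_force: [-2.9, 2.4, 9.7]
finger_gap: 21.5
```

Call:
{"method": "carry_out", "body": {
  "commands": [
    [[10,0,0,2,0,1.5,0],[10,0,0,4,0,3,0],[10,0,0,4,0,3,0]]
  ]
}}

```text
time: 10.35
tool_pos: [422.4, 82.2, 55.6]
tcp_rot: [-179.8, -10.9, 71.4]
ft_force: [-3.1, -4.0, 8.9]
finger_gap: 21.8
```

Run:
```python
from h import *
p,R,s=pose();print(p,s["tcp_rot"],s["ft_force"])
im=viewer.snapshot("scene")[:,:,::-1][150:250,160:294]
im=cv2.resize(im,(800,597),interpolation=cv2.INTER_CUBIC);cv2.imwrite("pics/l6.png",im)
for f in("l4","l6"):
    i=cv2.imread(f"pics/{f}.png");b4=cv2.imread("pics/l4.png")
    for x,y,w,h in((235,355,75,60),(220,310,80,60)):
        m=cv2.matchTemplate(i[y-30:y+h+30,x-30:x+w+30],b4[y:y+h,x:x+w],cv2.TM_CCOEFF_NORMED);_,s,_,l=cv2.minMaxLoc(m);print(f,round(s,2),l[0]-30,l[1]-30)
for a,L,c in((12,49,2),):
  p1,R1=tcp_for(72,52,a,L,c);print(a,p1.round());delta(p1,R1)
```

```text
[422.35810157  82.17917862  55.6281595 ] [-179.75513567  -10.87944903   71.36811691] [-3.05639977 -4.04628234  8.86353356]
l4 1.0 0 0
l4 1.0 0 0
l6 0.85 -1 -4
l6 0.26 -30 30
12 [425.  91.  91.]
t 10.4 shift [ 15.6  -0.4 -32.5] turn [ -0.2 -22.9   0. ] rows 2.1 gap 21.3
```

Call:
{"method": "carry_out", "body": {
  "commands": [
    [[10,2.5,0,-7,0,-4.6,0],[10,5.5,0,-14,0,-9.2,0],[10,8.5,0,-20,0,-13.8,0],[10,12,0,-26,0,-18.4,0],[10,15.5,0,-32.5,0,-23,0]]
  ]
}}

```text
time: 11.02
tool_pos: [424.9, 91.5, 90.1]
tcp_rot: [-179.7, 12.3, 71.5]
ft_force: [0.1, 1.1, -0.3]
finger_gap: 21.5
```

Run:
```python
from h import *
p,R,s=pose();print(p,s["tcp_rot"],s["ft_force"],s["time"])
im=viewer.snapshot("scene")[:,:,::-1][150:250,160:294]
im=cv2.resize(im,(800,597),interpolation=cv2.INTER_CUBIC);cv2.imwrite("pics/l7.png",im)
for f in("l4","l5"):
    b4=cv2.imread(f"pics/{f}.png")
    for x,y,w,h in((235,355,75,60),(200,300,100,70)):
        m=cv2.matchTemplate(im[y-30:y+h+30,x-30:x+w+30],b4[y:y+h,x:x+w],cv2.TM_CCOEFF_NORMED);_,s,_,l=cv2.minMaxLoc(m);print(f,round(s,2),l[0]-30,l[1]-30)
```

```text
[424.92929358  91.46176626  90.09092932] [-179.70472219   12.28273195   71.52819207] [ 0.14876382  1.12386166 -0.25190832] 11.025
l4 0.88 -4 4
l4 0.9 -1 5
l5 0.92 -4 -1
l5 0.91 0 0
```

Run:
```python
import cv2,numpy as np
f=lambda n:cv2.resize(cv2.imread(f"pics/{n}.png")[290:460,140:420],None,fx=1.42,fy=1.42)
a=cv2.imread("pics/scene0.png")[150:250,160:294];cv2.imwrite("pics/l0.png",cv2.resize(a,(800,597),interpolation=cv2.INTER_CUBIC))
cv2.imwrite("pics/cmp2.png",np.vstack([np.hstack([f("l0"),f("l5")]),np.hstack([f("l6"),f("l7")])]))
```

```text
(no output)
```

View pics/cmp2.png

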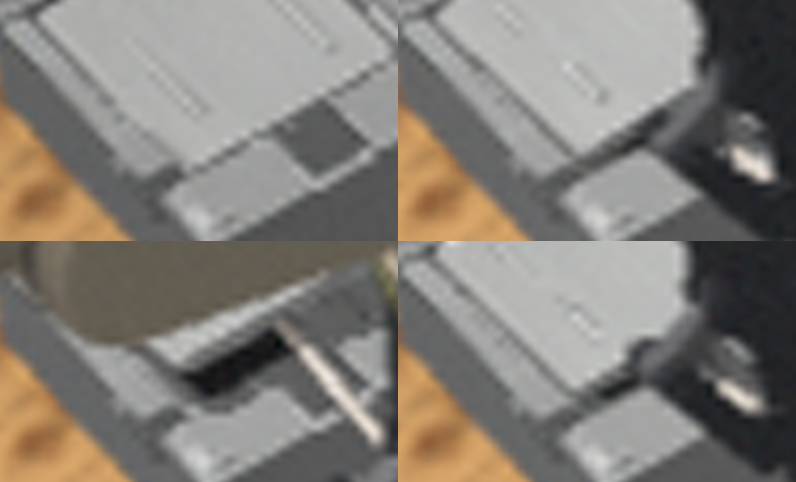

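In the lower-right panel the cover's corner (575,395) sits higher than shut, and now there is no force on the blade. I'll drop the blade well clear of the lip and see whether the cover stays.

Run:
```python
from h import *
for a,L,c in((20,48,2),(28,46,2)):
  p1,R1=tcp_for(72,52,a,L,c);delta(p1,R1)
```

```text
t 11.07 shift [  1.6  -0.  -10.9] turn [-0.2 -7.6  0.1] rows 0.7 gap 21.3
t 11.07 shift [  5.   -0.1 -22.2] turn [ -0.2 -15.6   0.2] rows 1.5 gap 21.3
```

Call:
{"method": "carry_out", "body": {
  "commands": [
    [[10,1,0,-6,0,-4,0],[10,1.6,0,-11,0,-7.6,0],[10,3,0,-17,0,-11.6,0],[10,5,0,-22,0,-15.6,0],[10,5,0,-22,0,-15.6,0]]
  ]
}}

```text
time: 11.7
tool_pos: [428.1, 101.0, 109.8]
tcp_rot: [-179.6, 27.7, 71.8]
ft_force: [0.2, 1.4, 2.9]
finger_gap: 21.7
```

```bash
cat >> h.py <<'E'
def match(save,refs):
    im=viewer.snapshot("scene")[:,:,::-1][150:250,160:294]
    im=cv2.resize(im,(800,597),interpolation=cv2.INTER_CUBIC);cv2.imwrite(f"pics/{save}.png",im)
    for f in refs:
        b=cv2.imread(f"pics/{f}.png")
        for x,y,w,h in((225,340,75,65),(190,300,90,70)):
            m=cv2.matchTemplate(im[y-30:y+h+30,x-30:x+w+30],b[y:y+h,x:x+w],cv2.TM_CCOEFF_NORMED);_,s,_,l=cv2.minMaxLoc(m);print(f,round(s,3),l[0]-30,l[1]-30)
E
python3 - <<'E'
from h import *
p,R,s=pose();print(p,s["tcp_rot"],s["ft_force"],s["time"])
match("l8",["l0","l5","l7","l4"])
for a,L,c in((35,10,4),(35,-25,4)):
  p1,R1=tcp_for(72,52,a,L,c);delta(p1,R1)
E
```

```text
[428.05777646 101.01675668 109.82922042] [-179.57346393   27.73086502   71.76335281] [0.23094083 1.41710963 2.89073427] 11.7
l0 0.623 -30 9
l0 0.768 -19 -23
l5 0.766 -4 0
l5 0.856 -19 -18
l7 0.83 -2 2
l7 0.851 -19 -18
l4 0.872 -5 6
l4 0.786 -20 -15
t 11.75 shift [-32.3   0.  -18.4] turn [-0.2 -7.3  0.3] rows 0.7 gap 21.5
t 11.75 shift [-67.   -0.2 -22.8] turn [-0.2 -7.3  0.3] rows 1.1 gap 21.5
```

Call:
{"method": "carry_out", "body": {
  "commands": [
    [[10,-8,0,0,0,0,0],[10,-20,0,0,0,0,0],[10,-40,0,-1,0,0,0],[10,-70,0,-5,0,0,0],[10,-110,0,-10,0,0,0]]
  ]
}}

```text
time: 12.38
tool_pos: [397.7, 10.8, 170.7]
tcp_rot: [-179.6, 27.8, 71.7]
ft_force: [0.2, 0.2, -0.4]
finger_gap: 21.6
```

Run:
```python
from h import *
p,R,s=pose();print(p,s["tcp_rot"],s["ft_force"],s["time"])
match("l9",["l0","l5","l7","l4"])
cv2.imwrite("pics/top9.png",viewer.snapshot("top")[:,:,::-1])
cv2.imwrite("pics/sc9.png",viewer.snapshot("scene")[:,:,::-1])
```

```text
[397.66331342  10.82688075 170.69387025] [-179.57764207   27.81528148   71.67392761] [ 0.16795878  0.15414214 -0.35495532] 12.375
l0 0.809 -9 -15
l0 0.865 -11 -16
l5 0.96 -3 -2
l5 0.946 -11 -11
l7 0.998 0 0
l7 0.996 0 0
l4 0.922 -3 5
l4 0.884 7 12
```

The cover's appearance is the same (0.998 match, zero shift) with the blade fully out. It sits about 11 mm up from shut, so it holds on the catches. Next I'll lay the screwdriver back in its original clear spot.

Run:
```python
from h import *
delta([498.5,-270,100],tool(103.4,0))
```

```text
t 12.53 shift [-174.3  184.7  171.9] turn [ -7.9  26.9 -31.4] rows 4.9 gap 21.7
```

Call:
{"method": "carry_out", "body": {
  "commands": [
    [[10,-33,35,33,-1.5,5,-6],[10,-68,72,67,-3,10.3,-12],[10,-103,109,101,-4.6,16,-18.4],[10,-138,146,136,-6.2,21.3,-24.8],[10,-174,184.5,172,-7.9,26.9,-31.4]]
  ]
}}

```text
time: 13.15
tool_pos: [488.7, -236.9, 106.1]
tcp_rot: [-179.4, 0.9, 102.4]
ft_force: [0.4, 0.7, 0.5]
finger_gap: 21.8
```

Call:
{"method": "carry_out", "body": {
  "commands": [
    [[10,0,0,0,0,0,0],[10,0,0,25,0,0,0],[10,0,0,50,0,0,0],[10,0,0,65,0,0,0],[10,0,0,68,0,0,0]]
  ]
}}

```text
time: 13.78
tool_pos: [487.3, -235.8, 37.5]
tcp_rot: [-179.2, 0.9, 102.2]
ft_force: [-0.1, 0.7, -0.8]
finger_gap: 21.4
```

Run:
```python
from h import *
delta([498.5,-270,26],tool(103.4,0))
p,R,s=pose();print(p,s["tcp_rot"],s["ft_force"])
```

```text
t 13.78 shift [-35.6   3.8  12. ] turn [-0.9  0.9 -1.2] rows 0.6 gap 21.4
[ 487.33781428 -235.76365306   37.46550628] [-179.15435464    0.92716059  102.24742244] [-0.09761443  0.68144365 -0.81678411]
```

Call:
{"method": "carry_out", "body": {
  "commands": [
    [[10,-10,0,4,-0.5,0.5,0],[10,-20,0,7,-0.9,0.9,0],[10,-30,0,9,-0.9,0.9,0],[10,-30,0,10.5,-0.9,0.9,0],[10,-30,0,10.5,-0.9,0.9,0]]
  ]
}}

```text
time: 14.4
tool_pos: [494.4, -266.5, 28.6]
tcp_rot: [179.9, 0.1, 102.2]
ft_force: [0.4, 1.1, -1.4]
finger_gap: 21.7
```

Call:
{"method": "carry_out", "body": {
  "commands": [
    [[10,0,0,1,0,0,0],[10,0,0,2,0,0,0],[10,0,0,3,0,0,0],[10,0,0,3,0,0,0]]
  ]
}}

```text
time: 14.9
tool_pos: [494.7, -266.4, 26.2]
tcp_rot: [179.8, 0.1, 102.2]
ft_force: [-1.5, 2.4, 4.3]
finger_gap: 21.5
```

Contact at about 5 N, at the same height as the grasp. I'll release and lift away.

Call:
{"method": "carry_out", "body": {
  "commands": [
    [[30,0,0,0,0,0,0],[45,0,0,0,0,0,0],[65,0,0,0,0,0,0],[75,0,0,0,0,0,0],[75,0,0,-5,0,0,0]]
  ]
}}

```text
time: 15.52
tool_pos: [494.2, -266.3, 30.5]
tcp_rot: [179.9, 0.1, 102.2]
ft_force: [0.2, 0.1, 0.4]
finger_gap: 74.8
```

Call:
{"method": "carry_out", "body": {
  "commands": [
    [[75,0,0,-10,0,0,0],[75,0,0,-40,0,0,0],[75,0,0,-90,0,0,0],[75,0,0,-150,0,0,0],[75,0,0,-150,0,0,0]]
  ]
}}

```text
time: 16.15
tool_pos: [497.5, -268.5, 188.7]
tcp_rot: [179.3, 0.6, 102.2]
ft_force: [1.4, -0.8, -0.3]
finger_gap: 74.8
```

Run:
```python
from h import *
p,R,s=pose();print(p,s["ft_force"],s["finger_gap"],s["time"])
match("l10",["l0","l9"])
s=viewer.snapshot("scene")[:,:,::-1]
cv2.imwrite("pics/fin.png",cv2.resize(s[150:330,160:400],(800,600),interpolation=cv2.INTER_CUBIC))
```

```text
[ 497.46060485 -268.49995518  188.66029338] [ 1.40257844 -0.77206088 -0.27077806] 74.7922819813325 16.15
l0 0.808 -9 -15
l0 0.865 -11 -16
l9 0.999 0 0
l9 0.996 0 0
```

View pics/fin.png

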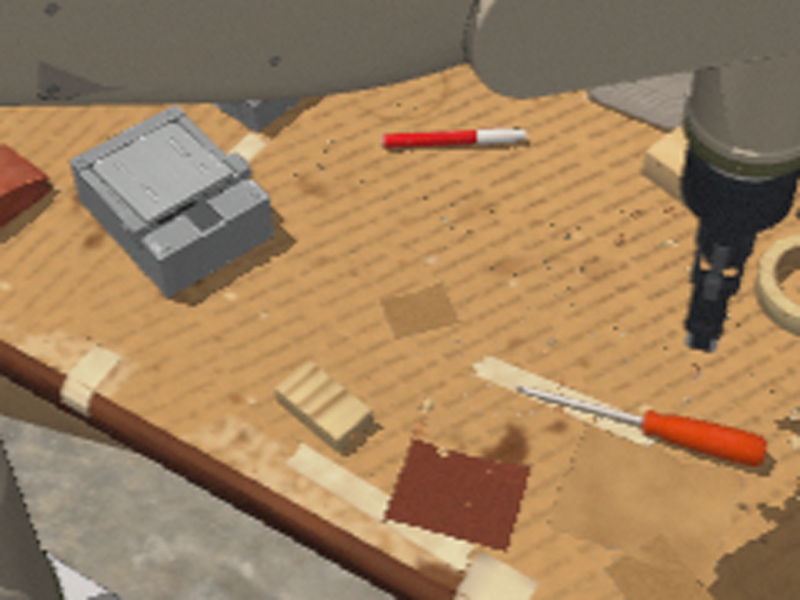

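The final view shows the cover's slot end raised with a dark gap at (180,213), and the screwdriver flat and released at (520–765, 390–455). I'll check numerically that the far side of the cover is up as well.

Run:
```python
import cv2,numpy as np
a=cv2.imread("pics/l0.png");b=cv2.imread("pics/l10.png")
cv2.imwrite("pics/x.png",b)
for nm,(x,y,w,h) in {"farcorner":(385,290,55,50),"fargroove":(340,250,60,60),"neargroove":(245,320,60,50),"nearcorner":(240,370,50,50),"deck":(330,390,60,50)}.items():
    best=cv2.matchTemplate(b[y-40:y+h+30,x-30:x+w+30],a[y:y+h,x:x+w],cv2.TM_CCOEFF_NORMED);_,s,_,l=cv2.minMaxLoc(best);print(nm,round(s,2),l[0]-30,l[1]-40)
for n,i in(("shut",a),("now",b)):
    g=cv2.cvtColor(i,cv2.COLOR_BGR2GRAY)
    # brightness down columns crossing the cover's +x edge
    for x in(300,330,390,405): print(n,x,g[290:410:6,x].tolist())
```

```text
farcorner 0.36 -15 -28
fargroove 0.81 -26 -29
neargroove 0.58 -30 26
nearcorner 0.73 -30 8
deck 1.0 0 0
shut 300 [177, 178, 177, 180, 178, 180, 177, 178, 177, 177, 177, 176, 176, 179, 180, 179, 186, 173, 113, 154]
shut 330 [164, 181, 181, 180, 180, 178, 179, 178, 180, 179, 178, 177, 177, 176, 168, 126, 126, 166, 157, 158]
shut 390 [104, 137, 184, 181, 176, 176, 176, 176, 176, 153, 119, 159, 156, 156, 161, 133, 72, 93, 114, 148]
shut 405 [134, 173, 175, 134, 159, 186, 181, 170, 128, 165, 155, 157, 154, 154, 155, 154, 161, 153, 109, 96]
now 300 [172, 176, 177, 177, 176, 177, 174, 174, 174, 173, 175, 176, 177, 173, 138, 88, 64, 31, 95, 152]
now 330 [174, 176, 176, 175, 175, 175, 175, 174, 174, 173, 174, 159, 91, 62, 28, 89, 126, 163, 154, 153]
now 390 [181, 191, 172, 173, 175, 168, 105, 103, 81, 90, 120, 157, 151, 154, 159, 131, 71, 93, 112, 145]
now 405 [122, 149, 176, 175, 150, 88, 81, 90, 108, 167, 151, 154, 152, 150, 152, 152, 159, 153, 107, 95]
```

At all four columns across the cover's width, the edge has risen about 20 px. That is roughly 12 mm and level, so both catches hold.

```bash
python3 -c "
from bench import r
print(r.hand_in())"
```

```text
the job is handed in; nothing more can be done
None
```

The control box is open: its slot end sits up on both spring catches, and the screwdriver lies flat on the table, released. I handed the job in at about 16 s on the robot clock.

**What I did:** I gripped the screwdriver by its handle and slid the blade in over the slot wall at 35°. I levered the cover's edge up with the blade, then pulled it straight back out. I put the screwdriver down close to where it had been, clear of the box, and lifted the open gripper away.

**What went wrong on the way:** The first pry, to about 4° past level, did not hold. The cover sank back with the blade and about 5.5 N was still on it. A second pry, to about 11° past level, lifted it past the catches.

**Last checks:**
- **Cover height:** The edge stands about 12 mm higher than when shut, level across its width, against the 13 mm expected. It did not move between withdrawing the blade and handing in.
- **Measurement disagreement:** Matching against the picture of the shut box was poor, and my rise estimates ranged from 9 to 13 mm. The edge profile and the cover staying up with the blade out are the firmer evidence.
- **Forces:** The highest reading I saw was about 10 N, and it was near zero after letting go.
- **Other objects:** I touched nothing else that I know of. I only glanced at them in the last picture and did not measure them.

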